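# Slide a specimen carrier home under the hold-down leaf springs

### The arm

A 6-joint arm with a two-finger parallel gripper is mounted at the origin on a cart in front of the work surface, level with it; the furniture and walls round the work are solid. World frame = base frame: x ahead of the robot, y to its left, z up, the work surface at z = 0. Lengths are in m, angles in rad, forces in N, time in s.
With the tool pointing down it reaches from about 0.35 to 0.775 m from the base axis. Payload 7.3 kg.
Tool frame: the origin (TCP) lies midway between the tips of the shut fingers; the grasp point (between the pads) lies 19 mm behind it; z points along the fingers, y is the line along which they close (so a half turn about z gives the same grasp; the last joint's range is limited). The gripper opens to 92 mm and grips with 3 to 60 N. Pads are 19 mm wide; open, the fingers measure 130 mm over their backs; the gripper's body (75 mm by 190 mm) begins 47 mm behind the grasp point.
Start: joints at [1.165, 0.342, 1.524, -0, 1.275, -0.146], TCP at [0.135, 0.507, 0.227] pointing down, gripper open.
Joint ranges: [-2.53, 2.53], [-0.77, 2.02], [0.04, 2.7], [-1, 4.14], [0.28, 2.66], [-3.11, 3.11]. Speed limits (rad/s): [2.57, 2.57, 3.14, 3.14, 3.14, 3.14].

### API

Orientations are given as [roll, pitch, yaw] about the fixed x, y, z axes, in that order (R = Rz(yaw) Ry(pitch) Rx(roll)).
In Python, from cell import monitor, vision, workorder gives the robot as it stands.
- The arm moves only by the tool move_arm, never from a script. Its argument "rows" is a list of rows, each a list of 5 numbers: the shift along the world's x, y, z in mm, then the turn about the world's z in rad, then the closure, from -1 (fully open) to 1 (shut). A call has 1 to 12 rows; each row shifts and turns the commanded pose from where the row before left it; what a row does not reach is not made up. A row lasts 1/10 s, in which the tool goes at most 50 mm and 8.59 degrees, less where a joint would pass 70% of its speed; a pose out of reach is approached as far as the arm can. A call is refused whole if a number of a shift passes 50 or a number of a turn 0.15, either way. A call with a gripper value outside its range is refused whole. The fingers move at their own pace and stop on an object; "newtons" is the grip in N (left out, the last holds). Time passes only in rows, so rows that do not move let the fingers close. It gives the time, the measured TCP pose, the force, the opening and the grip force at its end, in the units of the state.
- monitor.observe(): the state, without advancing time (a new reading comes with each control period).
- vision.read_camera(name): name is "scene" or "top"; returns the picture (384x512x3 uint8, red, green, blue); there is no depth.
- vision.get_calibration(name): a dict with "K" (3x3 intrinsics, pixels), "T" (4x4, takes a point from camera to world coordinates). Camera axes: x right, y up, looking along -z (the intrinsics and any distortion apply to the point x, -y, -z); pixel columns grow to the right and rows downward; lengths in m; the calibration is good to about 2 mm. A picture is of the moment at which its call begins. get_calibration takes no time and is no camera call.
- workorder.hand_in(): hands the job in; it is judged then, once.
The state is a dict: "time": time; "qpos": joint angles; "qvel": joint speeds; "joint_efforts": joint torques, N m; "tool_pos": TCP position; "tool_rot": TCP orientation; "contact_force": force on the tool from outside, world axes, zero at the start; "torque": the same for the moment, N m; "opening": finger opening in m; "grip_force": force on a finger pad.
Only numpy, scipy, OpenCV 4.12 (cv2) and the standard library are available. Lean on these libraries where they do the work, as an engineer would, in place of code of your own. Each camera call takes 0.05 s, during which the arm holds its last target. There are 200 camera calls.

### The job

The specimen carrier lies loose on the sprung table of the inspection stage, too high to pass the bridge. With shut fingertips on its ribbed thumb shelf, press it down hard and, keeping it pressed, slide it under the bridge and the two copper leaf springs until it is fully home against the end stop, then let go so that the springs hold it there. Only press and push it, never lift it; keep the robot off the leaf springs and the brass specimen, and leave the vials, the weight and the tweezers where they are.

Things in the scene. Friction and masses are not known exactly. Their poses are not given: they have to be found in the camera images.
- stage: Inspection stage, fixed: aluminium base 268 x 116 mm (x = -139 to +129 mm). Two guide rails along x: inner faces at y = +-39.5 mm, tops z = 25 mm, x = -134 to +80 mm. Origin on the bench under the stage; x = loading direction (open end to stop), z up. Beyond the bridge a white inspection head overhangs x = +40 to +126 mm, y = +-31 mm, z = 44 to 73 mm.
- bridge_edge (a point): Middle of the lower edge, on the loading side, of the dark steel bridge across the rails: stage x = +25 mm, z = 27.5 mm. The bridge is 12 mm long in x, 102 mm wide, top at z = 41.5 mm.
- stop (a point): Middle of the end stop's face, level with the table top at rest (stage x = +80 mm, y = 0, z = 20 mm). Slide the carrier along stage +x until its nose meets this face.
- carrier: Specimen carrier, loose, 0.11 to 0.2 kg, black, 116 mm long (x, forward to the stop) x 76 mm wide; 1.5 mm play to each rail. Origin: middle of the underside, at z = 20 mm over the bench until pressed. x = -58 to -14 mm: ribbed thumb shelf, 5 mm thick. x = -14 to +58 mm: block 12 mm thick. Starts with its nose 7 to 37 mm short of the bridge; fully home its origin is at stage x = +22 mm.
- step (a point): On the carrier: middle of the foot of the 7 mm high upright step between thumb shelf and block (carrier x = -14 mm, z = 5 mm, the shelf's top). Press down on the shelf behind it (44 mm long, 76 mm wide) and push forward against it. Home, the step is 17 mm short of the bridge. Carrier on table, rails and springs: friction about 0.2.
- lift_table (a joint): How far the grey sprung lift table under the carrier (always level) is pressed down, m: 0 = up, 0.008 = bottomed. With the carrier on it, it starts to give at about 5 N and bottoms at about 14 N (1.2 N per mm). The carrier passes the bridge only when pressed 4.5 mm or more; 6 to 8 mm is safe. Home and let go, table and leaf springs balance at about 6 mm.
- leaf_left: Left (stage y = +26 mm) copper leaf spring, 12 mm wide, clamped to the back of the bridge (origin there, stage x = +36.5 mm, z = 33.5 mm). It slopes down to a rounded tip at stage x = +66 mm, z = 23 mm when free. The carrier's nose pushes it up; it presses the block down with 4 to 7 N and drags on it, about 5 N of push for both.
- leaf_right: Right (stage y = -26 mm) copper leaf spring, otherwise the same as the left one.
- specimen: Polished brass specimen disc, 27 mm across, set in the top of the carrier's block (carrier x = +34 mm; origin at the disc's underside). Not to be touched.
- vial_red: Bystander: glass vial with red cap, 27 mm across, 58 mm tall, upright on the bench; origin under its base.
- vial_blue: Bystander: glass vial with blue cap, 27 mm across, 58 mm tall, upright on the bench; origin under its base.
- weight: Bystander: brass calibration weight with a knob, 23 mm across, 48 mm tall, upright on the bench; origin under its base.
- tweezers: Bystander: steel tweezers, 125 mm long (y) x 18 x 8 mm, lying on the bench; origin under the middle.
Mind the look-alikes: they are no part of the job. Of the things that look like the carrier, the larger one is meant.

How it is judged:
By the outcome, as a careful person would: the job done as asked, in the order asked, and still so for the second after the job is handed in, with the robot touching nothing.
It also fails if it takes over 35 s, if anything falls off the work surface, if the arm or the gripper's body presses on something with over 40 N, if the wrist force passes 120 N, or if a joint passes its speed limit or range.

## Working session

There is one attempt and no reset: what is moved stays moved. The work goes in short steps, Python scripts to look and compute and a tool call to move; the robot and the scene stay as the last step left them, time stands still between calls to the robot, and variables do not carry over. Pictures are saved under pics/ and viewed, at most 10 in all, crops included, and the job is handed in when it is done.

Besides the shell and the picture viewer there is one more tool, called after ">>>" as name(argument=value, ...) on one line, values as JSON. move_arm: Moves the arm, as the interface text tells. Its arguments: {"type":"object","properties":{"rows":{"type":"array","items":{"type":"array","items":{"type":"number"}}},"newtons":{"type":"number"}},"required":["rows"]}

```bash
mkdir -p pics; python3 - <<'E'
from cell import monitor, vision
import cv2,numpy as np
np.set_printoptions(precision=4,suppress=True)
for n in("scene","top"):
    im=vision.read_camera(n); cv2.imwrite(f"pics/{n}0.png",cv2.resize(im[:,:,::-1],(800,600),interpolation=cv2.INTER_CUBIC))
    np.save(f"{n}0.npy",im); c=vision.get_calibration(n); print(n,c)
s=monitor.observe();print(s)
E
```

```text
scene {'K': array([[498.8654,   0.    , 261.0816],
       [  0.    , 498.8654, 191.0301],
       [  0.    ,   0.    ,   1.    ]]), 'T': array([[ 0.8019,  0.3918, -0.451 ,  0.157 ],
       [-0.5971,  0.5012, -0.6263, -0.2389],
       [-0.0194,  0.7715,  0.6359,  0.5983],
       [ 0.    ,  0.    ,  0.    ,  1.    ]])}
top {'K': array([[477.4971,   0.    , 253.2776],
       [  0.    , 477.4971, 191.8676],
       [  0.    ,   0.    ,   1.    ]]), 'T': array([[ 0.026 ,  0.9959, -0.0865,  0.472 ],
       [-0.9994,  0.0277,  0.0185,  0.3152],
       [ 0.0208,  0.086 ,  0.9961,  1.0519],
       [ 0.    ,  0.    ,  0.    ,  1.    ]])}
{'time': 0.1, 'qpos': array([ 1.165 ,  0.3427,  1.5249, -0.    ,  1.2754, -0.146 ]), 'qvel': array([-0.0007, -0.0011, -0.0019,  0.0003,  0.0004, -0.0011]), 'joint_efforts': array([  0.0022, -43.2009, -24.4697,   0.072 ,   0.0526,  -0.    ]), 'tool_pos': array([0.1347, 0.5071, 0.2261]), 'tool_rot': array([-3.1402, -0.0002,  2.8818]), 'contact_force': array([-0.6436, -0.2492, -0.6639]), 'torque': array([ 0.0003, -0.0232,  0.0123]), 'grip_force': 0.0, 'opening': 0.09189818845302622}
```

View pics/scene0.png

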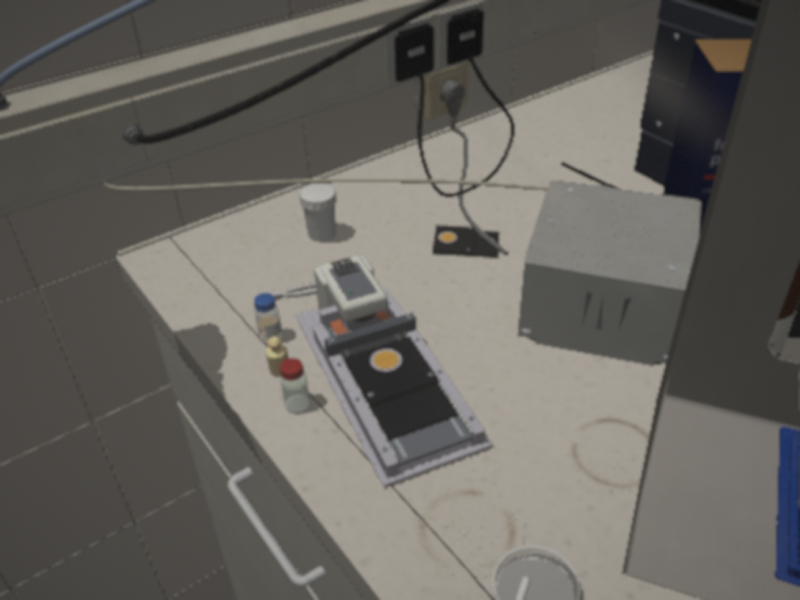

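View pics/top0.png

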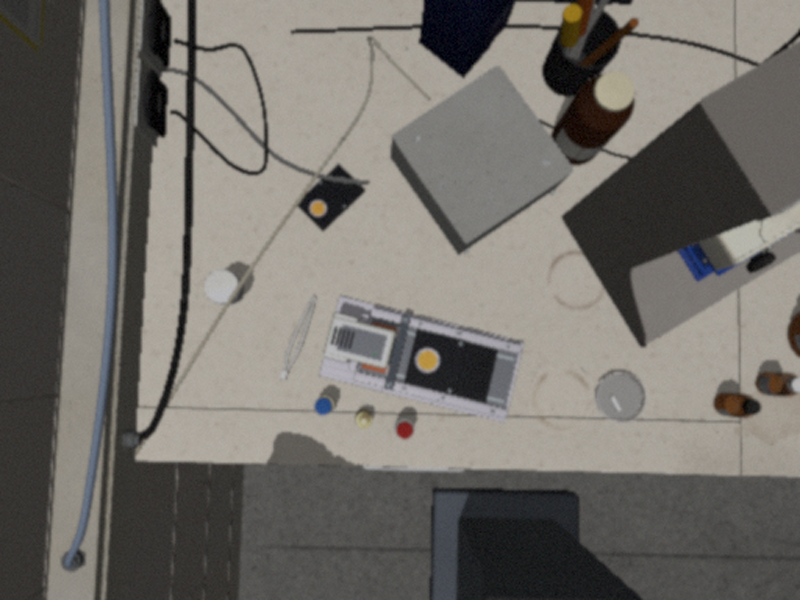

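The top view shows the stage centred near (425,355) at 800 px scale. Loading goes to image left (world +y), the carrier's disc is at (427,360), the bridge at (400,350), and the decoy at (330,197). Next I'll zoom in for the edges.

```bash
python3 - <<'E'
import cv2,numpy as np
a=np.load("top0.npy")[180:275,195:345,::-1]; cv2.imwrite("pics/top_c.png",cv2.resize(a,None,fx=5.3,fy=5.3,interpolation=cv2.INTER_CUBIC))
a=np.load("scene0.npy")[160:312,185:320,::-1]; cv2.imwrite("pics/scene_c.png",cv2.resize(a,None,fx=3.9,fy=3.9,interpolation=cv2.INTER_CUBIC))
E
```

```text
(no output)
```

View pics/top_c.png

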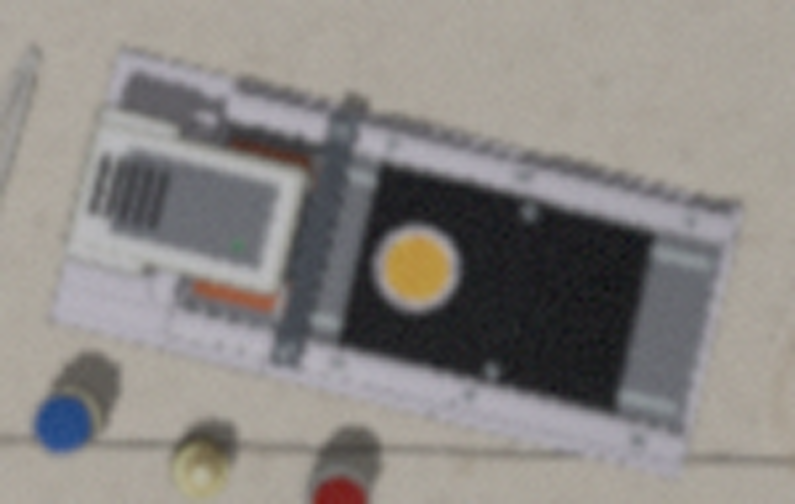

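View pics/scene_c.png

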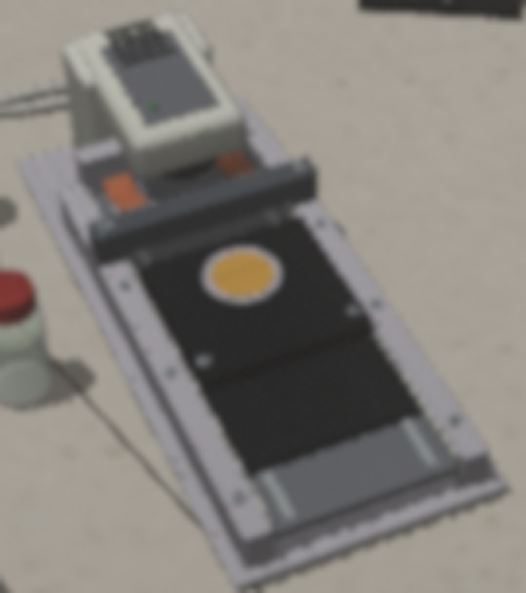

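The top crop shows the disc at crop (417,267). The black carrier corners are at rear (650,232)/(615,412) and front (380,165)/(342,345), and the bridge centreline runs from (355,100) to (285,362). The scene crop shows the disc at (242,274), the step from (200,382) to (368,328), and the carrier rear at (258,468)/(420,415).

```bash
cat >h.py <<'E'
import numpy as np
from cell import vision
C={n:vision.get_calibration(n) for n in("scene","top")}
def ray(n,p):
    K,T=C[n]["K"],C[n]["T"]; d=np.linalg.inv(K)@[p[0],p[1],1]; return T[:3,3],T[:3,:3]@(d*[1,-1,-1])
def onz(n,p,z):
    o,d=ray(n,p); return o+d*(z-o[2])/d[2]
def tri(p,q):
    o,d=ray("scene",p);u,e=ray("top",q);s=np.linalg.lstsq(np.c_[d,-e],u-o,rcond=None)[0]
    a,b=o+s[0]*d,u+s[1]*e; return (a+b)/2,np.linalg.norm(a-b)
def tc(x,y): return (x/5.3+195-.4,y/5.3+180-.4)
def sc(x,y): return (x/3.9+185-.37,y/3.9+160-.37)
E
python3 - <<'E'
from h import *
import cv2
np.set_printoptions(precision=4,suppress=True)
def disc(n,box):
    im=np.load(n+"0.npy"); h=cv2.cvtColor(im,cv2.COLOR_RGB2HSV); m=cv2.inRange(h,(12,110,120),(28,255,255))
    x0,y0,x1,y1=box; k=np.zeros_like(m);k[y0:y1,x0:x1]=m[y0:y1,x0:x1]; M=cv2.moments(k,True); return M["m10"]/M["m00"],M["m01"]/M["m00"]
ds=disc("scene",(230,215,262,245));dt=disc("top",(255,215,292,245));print(ds,dt)
print("disc tri",tri(ds,dt),onz("top",dt,.032),onz("scene",ds,.032))
im=np.load("top0.npy");g=im.max(2).copy();m=((g<50)*255).astype(np.uint8);k=np.zeros_like(m);k[200:262,255:325]=m[200:262,255:325]
cs,_=cv2.findContours(k,0,2);c=max(cs,key=cv2.contourArea);b=cv2.boxPoints(cv2.minAreaRect(c));print("black box",b,[onz("top",p,.025)[:2] for p in b])
P={k:onz("top",tc(*v),z) for k,v,z in[("rearR",(650,232),.025),("rearL",(615,412),.025),("frR",(380,165),.032),("frL",(342,345),.032),("brR",(355,100),.0415),("brL",(285,362),.0415),
 ("baseRR",(745,205),.008),("baseRL",(685,475),.008),("baseFR",(125,48),.008),("baseFL",(52,318),.008)]}
Q={k:onz("scene",sc(*v),z) for k,v,z in[("rearL",(258,468),.025),("rearR",(420,415),.025),("stepL",(200,382),.032),("stepR",(368,328),.032)]}
for k,v in{**P,**{"s_"+k:v for k,v in Q.items()}}.items(): print(k,v[:2])
for A,B in(("rearL","rearR"),("frL","frR"),("brL","brR"),("baseRL","baseRR"),("baseFL","baseFR")):
    d=P[A]-P[B];print(A,np.hypot(*d[:2]),np.degrees(np.arctan2(d[1],d[0]))-90)
for A,B in(("baseRR","baseFR"),("baseRL","baseFL"),("rearR","frR"),("rearL","frL")):
    d=P[B]-P[A];print(A,np.hypot(*d[:2]),np.degrees(np.arctan2(d[1],d[0])))
E
```

```text
(246.6315789473684, 229.7719298245614) (273.09183673469386, 230.14285714285714)
disc tri (array([0.4798, 0.2521, 0.0337]), np.float64(0.00032809479755562226)) [0.4799 0.2519 0.032 ] [0.4806 0.2536 0.032 ]
black box [[259.0932 243.8006]
 [267.0844 211.1095]
 [317.746  223.4935]
 [309.7549 256.1845]] [array([0.4501, 0.2808]), array([0.5205, 0.2653]), array([0.4967, 0.1556]), array([0.4265, 0.1717])]
rearR [0.497  0.1567]
rearL [0.4241 0.1698]
frR [0.5209 0.2673]
frL [0.4483 0.2809]
brR [0.5462 0.2784]
brL [0.4413 0.3036]
baseRR [0.5096 0.1148]
baseRL [0.3984 0.1382]
baseFR [0.5676 0.3729]
baseFL [0.4557 0.3992]
s_rearL [0.4277 0.169 ]
s_rearR [0.4936 0.152 ]
s_stepL [0.4319 0.2136]
s_stepR [0.5027 0.1964]
rearL 0.07404586981939618 79.79571132935496
frL 0.07381721908423339 79.43550573850106
brL 0.10792017461861038 76.48283614337876
baseRL 0.1135896682808915 78.09698533061427
baseFL 0.11491020192524953 76.78439716929685
baseRR 0.26454583845518015 77.32756962270406
baseRL 0.2671638078955256 77.6118606651244
rearR 0.11324064269823356 77.80410061847368
rearL 0.11371262955375964 77.69635281019276
```

The two views agree. The loading direction is about 77.4° in world, and the step's middle is at about (0.469, 0.205). The carrier is at stage x ≈ -44 mm, so its nose is about 11 mm short of the bridge, which is within the given range. I'm moving in above the shelf with the fingers shut and closing across the stage.

>>> move_arm(rows=[[28, -27, 0, -0.15, 1], [28, -27, 0, -0.15, 1], [28, -27, 0, -0.15, 1], [28, -27, 0, -0.15, 1], [28, -27, 0, -0.15, 1], [28, -27, 0, -0.15, 1], [28, -27, 0, -0.15, 1], [28, -27, 0, -0.15, 1], [28, -27, 0, -0.15, 1], [28, -27, 0, -0.15, 1], [28, -27, -20, -0.03, 1], [23, -20, -20, 0, 1]], newtons=20)

```text
time: 1.3
tool_pos: [0.4674, 0.1887, 0.1864]
tool_rot: [3.14, -0.0, 1.35]
contact_force: [0.2, 0.7, -0.1]
opening: 0.0018
grip_force: 0.0
```

>>> move_arm(rows=[[0, 0, -30, 0, 1], [0, 0, -30, 0, 1], [0, 0, -30, 0, 1], [0, 0, -25, 0, 1], [0, 0, -15, 0, 1], [-1, 0, -11, 0, 1], [0, 0, 0, 0, 1]])

```text
time: 2.0
tool_pos: [0.4638, 0.1902, 0.0444]
tool_rot: [-3.139, 0.001, 1.352]
contact_force: [0.6, -0.1, 1.2]
opening: 0.0003
grip_force: 0.0
```

```bash
python3 - <<'E'
from cell import monitor, vision
import cv2,numpy as np
t=vision.read_camera("top");a=vision.read_camera("scene");np.save("scene1.npy",a);np.save("top1.npy",t)
a=cv2.resize(a[160:312,185:320,::-1],None,fx=3.9,fy=3.9,interpolation=cv2.INTER_CUBIC)
cv2.imwrite("pics/s1.png",a)
s=monitor.observe();print(s["time"],s["tool_pos"],s["contact_force"])
E
```

```text
2.1 [0.46507514 0.19049886 0.04608938] [ 0.16381873  0.15474178 -0.33748534]
```

View pics/s1.png

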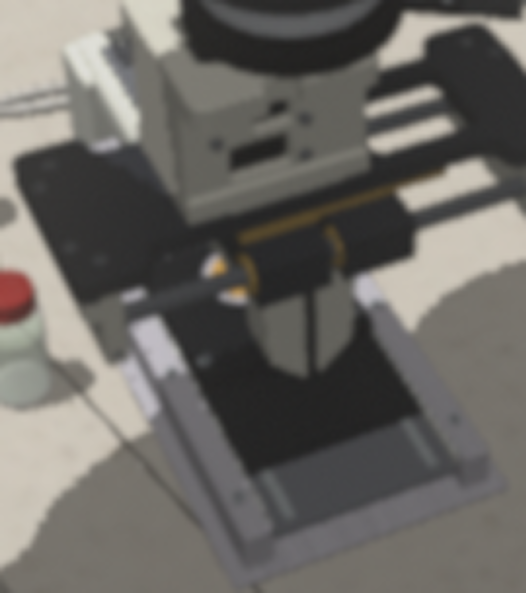

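The fingertips hang over the middle of the shelf at crop (305,375), short of the step. I'm going down now.

>>> move_arm(rows=[[0, 0, -10, 0, 1], [0, 0, -8, 0, 1], [0, 0, -3, 0, 1], [0, 0, -3, 0, 1], [0, 0, -2, 0, 1], [0, 0, 0, 0, 1], [0, 0, 0, 0, 1]])

```text
time: 2.8
tool_pos: [0.4654, 0.1905, 0.0206]
tool_rot: [3.14, -0.001, 1.352]
contact_force: [-1.7, -0.4, 8.6]
opening: 0.0005
grip_force: 4.9
```

>>> move_arm(rows=[[0, 0, -2, 0, 1], [0, 0, -2, 0, 1], [0, 0, -1, 0, 1], [0, 0, 0, 0, 1], [0, 0, 0, 0, 1]])

```text
time: 3.3
tool_pos: [0.4658, 0.1906, 0.0169]
tool_rot: [3.139, -0.001, 1.352]
contact_force: [-3.8, -1.7, 20.9]
opening: 0.0007
grip_force: 10.4
```

The table is bottomed at 21 N. I'm sliding forward along the stage.

>>> move_arm(rows=[[0.4, 2, -0.5, 0, 1], [0.6, 3, 0, 0, 1], [0.9, 3.9, 0, 0, 1], [0.9, 3.9, 0, 0, 1], [0.9, 3.9, 0, 0, 1], [0, 0, 0, 0, 1]])

```text
time: 3.9
tool_pos: [0.4701, 0.2076, 0.0169]
tool_rot: [3.138, -0.002, 1.352]
contact_force: [-4.6, -1.8, 25.0]
opening: 0.0005
grip_force: 12.2
```

```bash
cat >look.py <<'E'
import sys,cv2,numpy as np
from cell import monitor, vision
a=vision.read_camera("scene")
cv2.imwrite(f"pics/{sys.argv[1]}.png",cv2.resize(a[160:312,185:320,::-1],None,fx=3.9,fy=3.9,interpolation=cv2.INTER_CUBIC))
s=monitor.observe();print(s["time"],s["tool_pos"],s["contact_force"])
E
python3 look.py s2
```

```text
3.95 [0.47005725 0.20758136 0.01692992] [-4.22649821 -1.42479285 24.1325041 ]
```

View pics/s2.png

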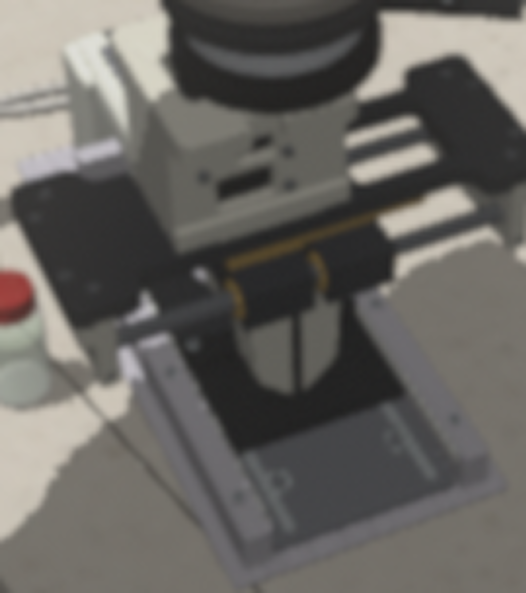

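The rear edge is now at crop (240,450) to (405,397), so the carrier is moving with the finger and is pressed flat. I'll continue.

```bash
python3 - <<'E'
from h import *
u=np.array([.218,.976]);o=np.array([.4694,.2051])+.058*u
for p in((240,450),(405,397)):
    w=onz("scene",sc(*p),.017)[:2]; print(w,(w-o)@u,(w-o)@[-u[1],u[0]])
print((np.array([.4701,.2076])-o)@u)
E
```

```text
[0.43122571 0.18634833] -0.08462942698669558 0.033170240752145044
[0.49967278 0.16857041] -0.08705921124325426 -0.03750968491185865
-0.05541319999999998
```

>>> move_arm(rows=[[0.9, 3.9, 0, 0, 1], [0.9, 3.9, 0, 0, 1], [0.9, 3.9, 0, 0, 1], [0.9, 3.9, 0, 0, 1], [0, 0, 0, 0, 1]])

```text
time: 4.45
tool_pos: [0.4736, 0.2232, 0.017]
tool_rot: [3.138, -0.002, 1.352]
contact_force: [-4.4, -1.2, 24.5]
opening: 0.0002
grip_force: 12.3
```

>>> move_arm(rows=[[0.9, 3.9, 0, 0, 1], [0.9, 3.9, 0, 0, 1], [0.9, 3.9, 0, 0, 1], [0.9, 3.9, 0, 0, 1], [0.9, 3.9, 0, 0, 1], [0.9, 3.9, 0, 0, 1], [0, 0, 0, 0, 1]])

```text
time: 5.15
tool_pos: [0.4793, 0.246, 0.0171]
tool_rot: [3.137, -0.001, 1.353]
contact_force: [-2.8, -6.1, 23.2]
opening: 0.0007
grip_force: 11.8
```

>>> move_arm(rows=[[0.6, 2.9, 0, 0, 1], [0.6, 2.9, 0, 0, 1], [0.6, 2.9, 0, 0, 1], [0, 0, 0, 0, 1]])

```text
time: 5.55
tool_pos: [0.4813, 0.2549, 0.0171]
tool_rot: [3.137, -0.002, 1.352]
contact_force: [-2.9, -4.7, 22.1]
opening: 0.0006
grip_force: 11.9
```

>>> move_arm(rows=[[0.4, 2, 0, 0, 1], [0.4, 2, 0, 0, 1], [0.2, 1, 0, 0, 1], [0, 0, 0, 0, 1]])

```text
time: 5.95
tool_pos: [0.4824, 0.2597, 0.0171]
tool_rot: [3.137, -0.002, 1.352]
contact_force: [-1.6, -5.7, 22.9]
opening: 0.0002
grip_force: 11.9
```

>>> move_arm(rows=[[0.2, 1, 0, 0, 1], [0.2, 1, 0, 0, 1], [0, 0, 0, 0, 1]])

```text
time: 6.25
tool_pos: [0.4826, 0.2607, 0.0171]
tool_rot: [3.137, 0.0, 1.353]
contact_force: [-1.9, -10.9, 23.6]
opening: 0.0002
grip_force: 13.2
```

>>> move_arm(rows=[[0.2, 1, 0, 0, 1], [0.2, 1, 0, 0, 1], [0, 0, 0, 0, 1]])

```text
time: 6.55
tool_pos: [0.4826, 0.2609, 0.0171]
tool_rot: [3.138, 0.003, 1.353]
contact_force: [-2.4, -20.0, 27.4]
opening: 0.0005
grip_force: 17.4
```

```bash
python3 look.py s3
```

```text
6.6 [0.48262631 0.26085129 0.01707377] [ -2.84165841 -19.30694941  27.06676626]
```

View pics/s3.png

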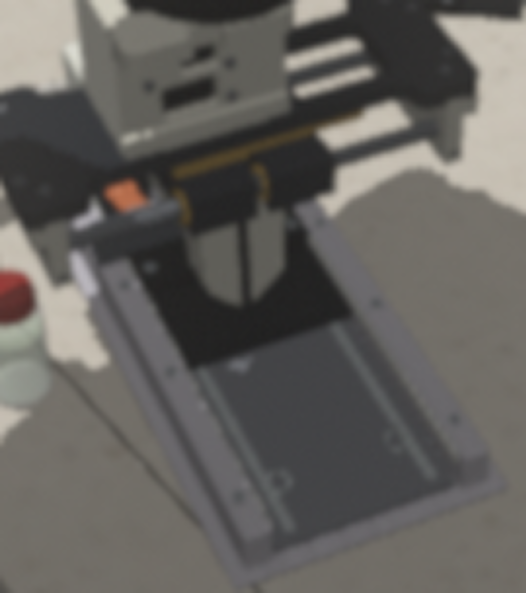

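The rear edge is at crop (192,366) to (352,315). The push rises to 20 N with no further motion, so the nose is against the stop. I'll ease the push, then lift straight off.

>>> move_arm(rows=[[-0.4, -1.8, 0, 0, 1], [0, 0, -0.5, 0, 1], [0, 0, 1.5, 0, 1], [0, 0, 1.5, 0, 1], [0, 0, 1.5, 0, 1], [0, 0, 2, 0, 1], [0, 0, 3, 0, 1], [-1, -4, 5, 0, 1], [-2, -8, 10, 0, 1], [-2, -8, 20, 0, 1], [0, 0, 30, 0, 1], [0, 0, 0, 0, 1]])

```text
time: 7.8
tool_pos: [0.4781, 0.2425, 0.0926]
tool_rot: [3.135, -0.005, 1.351]
contact_force: [0.9, -0.3, -0.1]
opening: 0.0004
grip_force: 0.0
```

>>> move_arm(rows=[[-15, -35, 40, 0, 1], [-15, -35, 30, 0, 1], [-10, -35, 10, 0, 1], [0, -35, 0, 0, 1], [0, -35, 0, 0, 1], [0, 0, 0, 0, 1]])

```text
time: 8.4
tool_pos: [0.4371, 0.0673, 0.1649]
tool_rot: [3.14, 0.0, 1.348]
contact_force: [-0.2, 0.1, 0.9]
opening: 0.0005
grip_force: 0.0
```

```bash
python3 look.py s4
```

```text
8.45 [0.43710184 0.06886409 0.16478143] [ 0.15085916  0.65364425 -0.16630253]
```

View pics/s4.png

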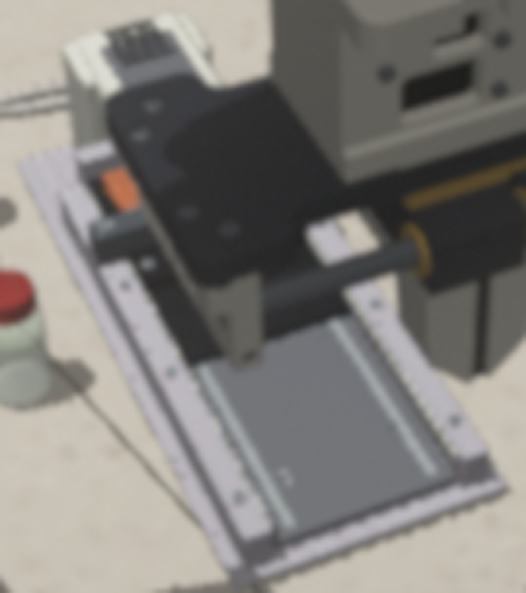

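The rear edge still meets the table at about crop (195,362), unchanged, but it's half hidden. One top view will confirm.

```bash
python3 - <<'E'
from h import *
import cv2
t=vision.read_camera("top")
cv2.imwrite("pics/t5.png",cv2.resize(t[180:275,195:345,::-1],None,fx=5.3,fy=5.3,interpolation=cv2.INTER_CUBIC))
E
```

```text
(no output)
```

View pics/t5.png

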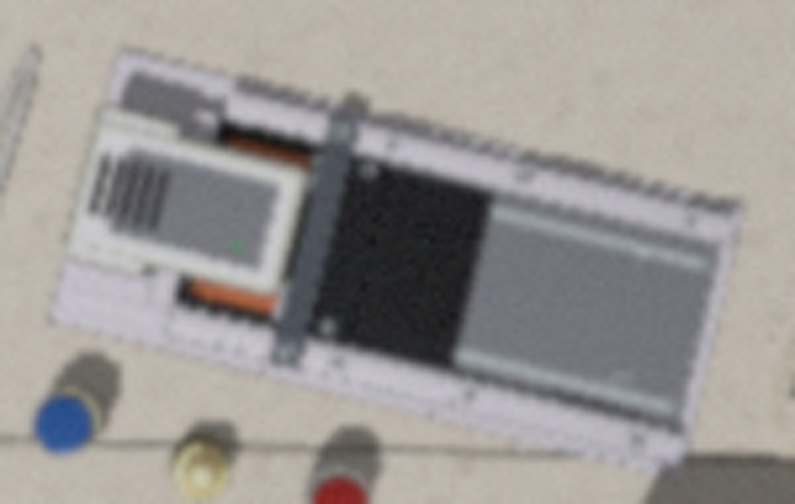

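The rear corner went from crop (650,232) to (490,195), which is about 66 mm, the travel expected. The nose is flush with the stop, both leaves lie on the block, and the bystanders haven't moved.

```bash
python3 -c "
from cell import workorder
print(workorder.hand_in())"
```

```text
the job is handed in; nothing more can be done
None
```

The carrier is fully home against the end stop and held by the leaf springs; the arm is clear, the vials, weight and tweezers look unmoved, and the job was handed in at about 8.5 s.

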